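# Square a solvent tin into the corner stop and take off its safety cap

### The arm

A 7-joint arm with a two-finger parallel gripper is mounted at the origin on a cart in front of the work surface, level with it; the furniture and walls round the work are solid. World frame = base frame: x ahead of the robot, y to its left, z up, the work surface at z = 0. Lengths are in m, angles in rad, forces in N, time in s.
With the tool pointing down it reaches from about 0.425 to 0.875 m from the base axis. Payload 4.7 kg.
Tool frame: the origin (TCP) lies at the very end of the fingers, on their centre line; the grasp point (between the pads) lies 19 mm behind it; z points along the fingers, y is the line along which they close (so a half turn about z gives the same grasp; the last joint's range is limited). The gripper opens to 87 mm and grips with 3 to 60 N. Pads are 19 mm wide; open, the fingers measure 117 mm over their backs; the gripper's body (75 mm by 190 mm) begins 51 mm behind the grasp point.
Start: joints at [1.206, 0.321, -0.07, 1.45, 0.023, 1.371, -0.057], TCP at [0.24, -0.604, 0.223] pointing down, gripper open.
Joint ranges: [-2.86, 2.86], [-0.3, 2.09], [-1.38, 1.24], [0.06, 2.45], [-1.56, 4.7], [0.09, 2.05], [-2.69, 2.69]. Speed limits (rad/s): [2.57, 2.57, 3.14, 3.14, 3.14, 3.14, 3.14].

### API

Orientations are given as a rotation vector (axis times angle).
In Python, from bench import ctrl, get_image, job gives the robot as it stands.
- The arm moves only by the shell command python3 -m crank 'ROWS' [FORCE]. ROWS is JSON, a list that holds one entry, the list of rows, each a list of 5 numbers: the shift along the tool's x, y, z in mm, then the turn about the tool's z in rad, then the closure, from -1 (fully open) to 1 (shut), so that 0 is half open. A call has 1 to 10 rows; each row shifts and turns the commanded pose from where the row before left it, along the tool's axes as they then stand; what a row does not reach is not made up. A row lasts 1/12 s, in which the tool goes at most 41.7 mm and 7.16 degrees, less where a joint would pass 70% of its speed; a pose out of reach is approached as far as the arm can. A call with a gripper value outside its range is refused whole. The fingers move at their own pace and stop on an object; FORCE is the grip in N (left out, the last holds). Time passes only in rows, so rows that do not move let the fingers close. It gives the time, the measured TCP pose, the force, the opening and the grip force at its end, in the units of the state.
- ctrl.get_state(): the state, without advancing time (a new reading comes with each control period).
- get_image(name): name is "scene" or "top"; returns a dict with "pixels" (480x640x3 uint8, red, green, blue), "fx", "fy", "cx", "cy" (pixels), "T" (4x4, takes a point from camera to world coordinates). Camera axes: x right, y down, z forward; pixel columns grow to the right and rows downward; lengths in m; the calibration is good to about 2 mm. A picture is of the moment at which its call begins. There is no depth.
- job.close_job(): hands the job in; it is judged then, once.
The state is a dict: "time": time; "joint_positions": joint angles; "qd": joint speeds; "joint_torque": joint torques, N m; "position": TCP position; "tool_rot": TCP orientation; "ft_force": force on the tool from outside, world axes, zero at the start; "torque": the same for the moment, N m; "grip_width": opening from 0.0 (shut) to 1.0 (fully open); "grip_force": force on a finger pad.
Only numpy, scipy, OpenCV 4.12 (cv2) and the standard library are available. Lean on these libraries where they do the work, as an engineer would, in place of code of your own. Each camera call takes 0.05 s, during which the arm holds its last target. There are 200 camera calls.

### The job

Slide the blue tin across the table until it stands square and flush in the corner of the wooden fence, touching both strips, so that it cannot turn. Then press its red safety cap down, keep it pressed while you twist it anticlockwise (seen from above) about a quarter turn, and lift it straight up about 6 cm; finish while still holding the cap level above the tin. The tin must stay standing, flush in its corner, and the jar, tape measure and chisel must be left where they are.

Things in the scene. Friction and masses are not known exactly. Their poses are not given: they have to be found in the camera images.
- fence: Fixed L-shaped corner stop of two pale wooden strips, 35 mm high, 25 mm thick. Origin: the inner corner, at the table surface. One strip's inner face is the plane x = 0 and runs 170 mm from the corner along -y; the other's is the plane y = 0 and runs 170 mm along -x. The tin belongs in the quarter x < 0, y < 0 of this frame.
- tin: Blue tin with steel rims and white panels, loose, about 0.6 kg, friction about 0.35; 90 mm along its x, 110 mm along its y, 85 mm high to its flat top; push it at 60 mm height or lower, or it may tip. Origin: centre of its underside; z up. The cap stands at the centre of its top. Flush, its +x and +y sides lie on the strips, its axes along the fence's.
- tin_corner (a point): The tin's lower corner between its +x and +y sides, at (45, 55, 0) mm in the tin's frame: it meets the fence's inner corner when the tin is flush.
- cap_center (a point): Red round ribbed safety cap on the tin, loose, 54 mm in diameter, 34 mm high, 30 g. The point is on its axis, half-way up: 113 mm above the tin's underside when closed; the cap's rim is then 11 mm above the tin's top. z: its axis; x: the white pointer on top, along the tin's x when closed. Locked against turning and lifting until pressed (see seal).
- seal (a joint): Sprung disc in the neck under the cap, m: 0 closed, grows as the cap is pressed (0.006 is the stop), -0.002 with the cap off. Spring 6 N at 0 plus 1.2 N per mm. Pressed 4.5 to 6 mm, the cap turns anticlockwise seen from above; from 45 to 135 degrees of turn it lifts straight off. It cannot turn clockwise from closed.
- screw_jar_center (a point): Bystander: jar of pale screws with a grey lid, 62 mm in diameter, 89 mm high; the point is at its centre.
- tape_rule_center (a point): Bystander: yellow tape measure, 39 x 84 x 64 mm high; the point is at its centre.
- chisel_center (a point): Bystander: chisel with a brown wooden handle lying on the table, 32 x 256 x 34 mm, its length along its y; the point is at its centre.
Not all that is in view belongs to the job. Of the things shaped like the part that bears cap_center, the red one is meant.

How it is judged:
By the outcome, as a careful person would: the job done as asked, in the order asked, and still so for the second after the job is handed in, while the arm keeps its last pose, push and grip.
It also fails if it takes over 72 s, if anything falls off the work surface, if the arm or the gripper's body presses on something with over 40 N, if the wrist force passes 120 N, or if a joint passes its speed limit or range.

## Working session

There is one attempt and no reset: what is moved stays moved. The work goes in short steps, Python scripts to look and compute and a shell command to move; the robot and the scene stay as the last step left them, time stands still between calls to the robot, and variables do not carry over. Pictures are saved under pics/ and viewed, at most 10 in all, crops included, and the job is handed in when it is done.

```bash
mkdir -p pics; python3 - <<'E'
from bench import ctrl,get_image
import cv2,numpy as np
s=ctrl.get_state();print({k:np.round(v,3).tolist() for k,v in s.items()})
for n in("scene","top"):
    d=get_image(n);cv2.imwrite(f"pics/{n}0.png",d["pixels"][:,:,::-1]);print(n,d["fx"],d["fy"],d["cx"],d["cy"],np.round(d["T"],4).tolist())
E
```

```text
{'time': 0.0, 'joint_positions': [1.206, 0.322, -0.07, 1.452, 0.023, 1.371, -0.057], 'qd': [-0.0, -0.0, -0.0, -0.002, 0.0, -0.0, 0.001], 'joint_torque': [0.0, -49.129, -0.404, -31.252, -0.064, 0.044, 0.0], 'position': [0.24, -0.603, 0.221], 'tool_rot': [-3.084, -0.591, 0.001], 'ft_force': [-0.334, -0.272, -0.215], 'torque': [0.001, 0.025, 0.034], 'grip_force': 0.0, 'grip_width': 1.002}
scene 470.6676553821456 470.6676553821456 323.28044955648386 234.33855855595124 [[0.8349, -0.2287, 0.5007, 0.0846], [-0.5503, -0.3265, 0.7685, -0.9673], [-0.0123, -0.9171, -0.3984, 0.4958], [0.0, 0.0, 0.0, 1.0]]
top 526.2325306675282 526.2325306675282 312.55460946057406 245.65249642454512 [[-0.01, -0.9983, 0.0576, 0.4888], [-0.9999, 0.0096, -0.0087, -0.1823], [0.0081, -0.0577, -0.9983, 1.2329], [0.0, 0.0, 0.0, 1.0]]
```

View pics/scene0.png

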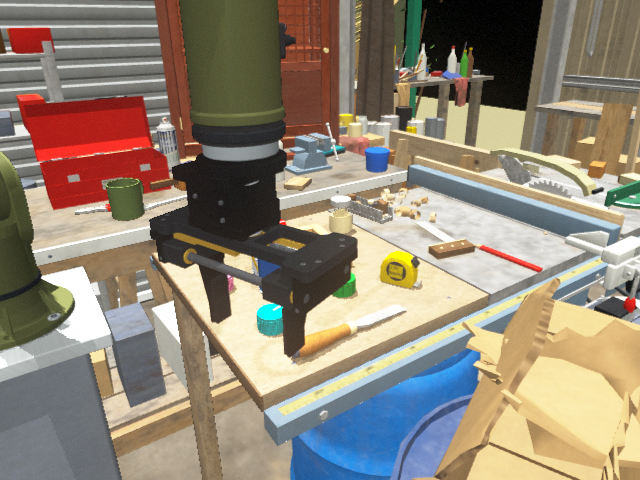

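View pics/top0.png

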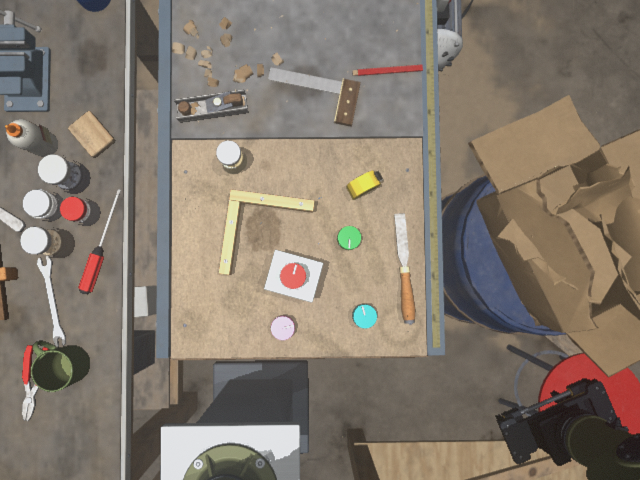

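Scene: the arm hides the tin in the oblique view. Top: the tin's white lid is at about (294,276) with the red cap at (293,275), the fence's inner corner is near (238,205), the tape at (365,184), the chisel at (405,270), the jar probably at (230,156). Green, cyan and pink caps are lying about. Next, an enlarged crop.

```bash
python3 - <<'E'
import cv2
i=cv2.imread("pics/top0.png")[180:330,200:340]
cv2.imwrite("pics/c0.png",cv2.resize(i,None,fx=4,fy=4,interpolation=cv2.INTER_CUBIC))
E
```

```text
(no output)
```

View pics/c0.png

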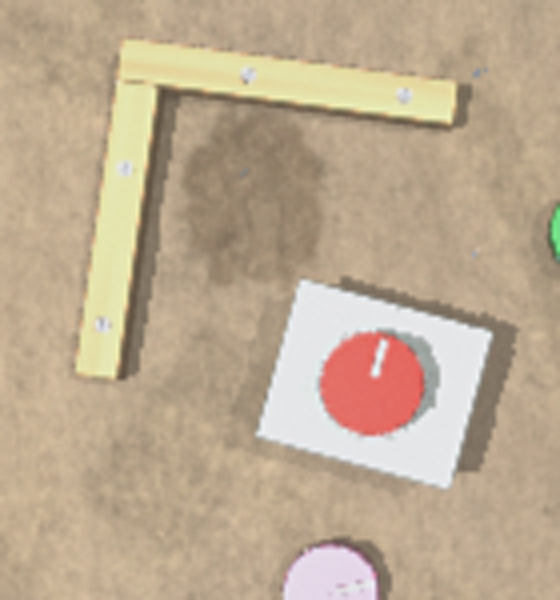

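The crop shows the lid corners at (301,280), (491,330), (450,488), (258,436). The fence's inner top corner is at (157,87), with inner ends at (450,124) and (119,378). The cap centre is (372,383), and the pointer runs from (376,376) to (384,340).

```bash
cat > h.py <<'E'
import numpy as np
from bench import get_image,ctrl
def onplane(d,px,z):
    T=np.array(d["T"]);r=T[:3,:3]@[(px[0]-d["cx"])/d["fx"],(px[1]-d["cy"])/d["fy"],1];o=T[:3,3]
    return o+r*(z-o[2])/r[2]
def proj(d,p):
    T=np.array(d["T"]);c=T[:3,:3].T@(np.array(p)-T[:3,3]);return np.array([d["fx"]*c[0]/c[2]+d["cx"],d["fy"]*c[1]/c[2]+d["cy"]])
E
python3 - <<'E'
from h import *
d=get_image("top");C=lambda u,v:((u-1.5)/4+200,(v-1.5)/4+180)
f=[onplane(d,C(*p),.035)[:2] for p in[(157,87),(450,124),(119,378)]]
print("fence",np.round(f,4),[np.degrees(np.arctan2(*(v[::-1]))) for v in(f[0]-f[2],f[0]-f[1])])
t=np.array([onplane(d,C(*p),.085)[:2] for p in[(301,280),(491,330),(450,488),(258,436)]])
print("tin",t.round(4),t.mean(0),[np.degrees(np.arctan2(*(v[::-1]))) for v in(t[0]-t[3],t[1]-t[2],t[0]-t[1],t[3]-t[2])],np.linalg.norm(t-np.roll(t,1,0),axis=1))
print("cap",onplane(d,C(372,383),.130))
a=onplane(d,C(376,376),.13);b=onplane(d,C(384,340),.13);print(np.degrees(np.arctan2(*(b-a)[1::-1])))
for n,p,z in[("tape",(365,184),.064),("pink",(283,328),.034),("green",(349,238),.034),("cyan",(365,316),.034),("jar",(229,150),.089),("chisel",(405,270),.02)]:print(n,onplane(d,p,z).round(3))
E
```

```text
fence [[ 0.661  -0.0251]
 [ 0.6382 -0.1925]
 [ 0.495  -0.0032]] [np.float64(-7.5027932912335595), np.float64(82.24538080389955)]
tin [[ 0.5471 -0.11  ]
 [ 0.5188 -0.2134]
 [ 0.4333 -0.1901]
 [ 0.4625 -0.0861]] [ 0.49042581 -0.14988424] [np.float64(-15.73778994093846), np.float64(-15.183911283305141), np.float64(74.69318582809987), np.float64(74.31463386163193)] [0.08793193 0.10720228 0.08864356 0.1080562 ]
cap [ 0.49054135 -0.14958012  0.13      ]
-13.004534189587512
tape [ 0.694 -0.311  0.064]
pink [ 0.372 -0.124  0.034]
green [ 0.575 -0.276  0.034]
cyan [ 0.397 -0.31   0.034]
jar [ 0.767 -0.011  0.089]
chisel [ 0.5   -0.405  0.02 ]
```

```bash
python3 -m crank '[[[28,-23,0,0,-1],[28,-23,0,0,-1],[28,-23,0,0,-1],[28,-23,0,0,-1],[28,-23,0,0,-1],[28,-23,0,0,-1],[28,-23,0,0,-1],[28,-23,0,0,-1],[28,-23,0,0,-1],[28,-23,0,0,-1]]]' 20
python3 -m crank '[[[28,-23,0,0,-1],[28,-23,0,0,-1],[28,-23,0,0,-1],[18,-15,0,0,-1],[18,-15,0,0,-1],[0,0,0,-0.12,-1],[0,0,0,-0.12,-1],[0,0,0,-0.12,-1],[0,0,0,-0.12,-1],[0,0,0,-0.12,-1]]]'
python3 -m crank '[[[0,0,0,-0.12,-1],[0,0,0,-0.12,-1],[0,0,0,-0.08,-1],[0,0,0,0,-1],[0,0,0,0,-1]]]'
python3 - <<'E'
from h import *;import cv2
from scipy.spatial.transform import Rotation as R
s=ctrl.get_state();print(s["position"],R.from_rotvec(s["tool_rot"]).as_matrix().round(3).tolist(),s["joint_positions"])
d=get_image("scene");cv2.imwrite("pics/s1.png",d["pixels"][:,:,::-1])
print(proj(d,[.4905,-.1497,.13]),proj(d,[.4905,-.1497,.1]))
cv2.imwrite("pics/s1c.png",cv2.resize(d["pixels"][180:330,200:400,::-1],None,fx=4,fy=4,interpolation=cv2.INTER_CUBIC))
E
```

```text
time: 0.98
position: [0.4158, -0.285, 0.2224]
tool_rot: [3.085, 0.591, -0.0]
ft_force: [0.3, -0.5, 0.6]
grip_width: 1.002
grip_force: 0.0
time: 1.82
position: [0.4901, -0.1502, 0.2222]
tool_rot: [-2.768, -1.485, 0.001]
ft_force: [-0.0, -0.3, 0.5]
grip_width: 1.003
grip_force: 0.0
time: 2.23
position: [0.4902, -0.1503, 0.2224]
tool_rot: [-2.504, -1.897, 0.0]
ft_force: [-0.2, -1.0, -0.1]
grip_width: 0.999
grip_force: 0.0
[ 0.49017962 -0.15032203  0.22236216] [[0.271, 0.963, -0.0], [0.963, -0.271, 0.0], [-0.0, -0.0, -1.0]] [ 0.73332519  0.05287099 -0.50141832  1.77125252  0.02625531  1.32436149
 -0.04832589]
[271.9773318  222.63729231] [272.77250623 235.869028  ]
```

View pics/s1c.png

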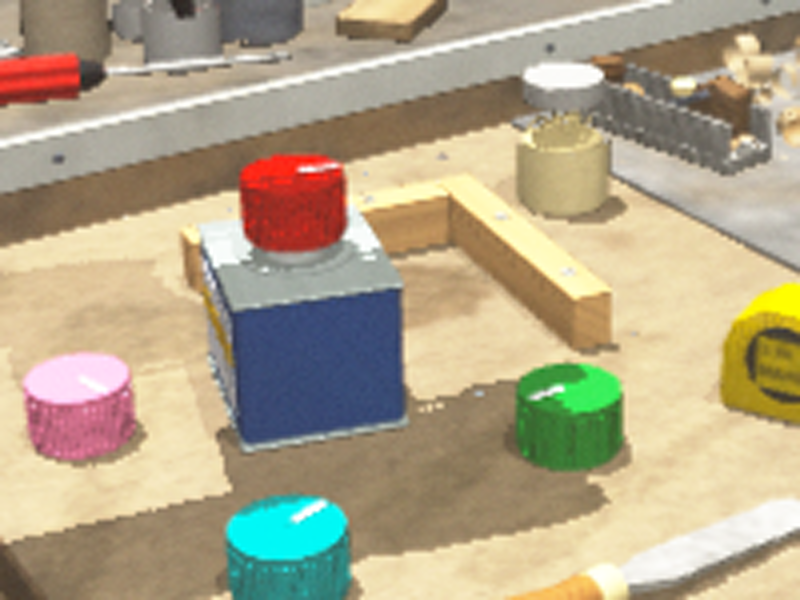

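The crop shows the red cap's top centre at (294,171), which is full-image pixel (273.5,222.6). I predicted (272,222.6), so height and place agree. The fence and jar are clear of the path. Descending to grip the cap's ribs.

```bash
python3 -m crank '[[[0,0,30,0,-1],[0,0,30,0,-1],[0,0,30,0,-1],[0,0,20,0,-1],[0,0,16,0,-1],[0,0,0,0,-1],[0,0,0,0,-1]]]' 25
python3 -m crank '[[[0,0,0,0,1],[0,0,0,0,1],[0,0,0,0,1],[0,0,0,0,1],[0,0,0,0,1],[0,0,0,0,1],[0,0,0,0,1],[0,0,0,0,1],[0,0,0,0,1],[0,0,0,0,1]]]' 25
```

```text
time: 2.87
position: [0.4898, -0.1501, 0.0961]
tool_rot: [-2.502, -1.897, 0.001]
ft_force: [0.1, -0.9, 0.3]
grip_width: 1.002
grip_force: 0.0
time: 3.7
position: [0.4913, -0.1506, 0.0971]
tool_rot: [2.501, 1.899, 0.002]
ft_force: [3.5, -1.8, 1.8]
grip_width: 0.62
grip_force: 25.0
```

```bash
python3 -m crank '[[[0,0,0,-0.034,1],[0,0,0,-0.034,1],[0,0,0,-0.034,1],[0,0,0,-0.034,1],[0,0,0,0,1]]]' 25
python3 -m crank '[[[8,9,0,0,1],[8,9,0,0,1],[8,9,0,0,1],[8,9,0,0,1],[8,9,0,0,1],[8,9,0,0,1],[8,9,0,0,1],[8,9,0,0,1],[8,9,0,0,1],[0,0,0,0,1]]]'
python3 - <<'E'
from h import *;import cv2
s=ctrl.get_state();print(s["position"],s["tool_rot"],s["torque"])
a=get_image("scene")["pixels"][150:300,220:380,::-1]
b=get_image("top")["pixels"][170:320,190:340,::-1]
cv2.imwrite("pics/s2.png",np.hstack([cv2.resize(x,None,fx=2.5,fy=2.5,interpolation=cv2.INTER_CUBIC) for x in(a,b)]))
E
```

```text
time: 4.12
position: [0.4902, -0.1503, 0.0969]
tool_rot: [-2.367, -2.066, 0.0]
ft_force: [0.7, 0.6, 4.1]
grip_width: 0.618
grip_force: 25.0
time: 4.95
position: [0.5809, -0.0898, 0.0969]
tool_rot: [2.367, 2.065, -0.002]
ft_force: [1.8, -0.9, 5.2]
grip_width: 0.62
grip_force: 25.0
[ 0.58090036 -0.089825    0.09685809] [ 2.36729692e+00  2.06507126e+00 -1.90568285e-03] [-0.10852318 -0.25642076 -0.05604924]
```

View pics/s2.png

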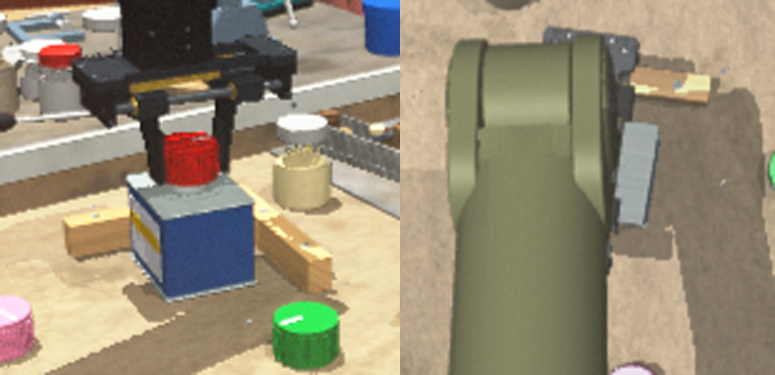

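The tin followed upright (scene half: tin near (190,240), fence just behind it). Closing the gap along the fence's x first, in small steps and watching force.

```bash
python3 -m crank '[[[0,5,0,0,1],[0,5,0,0,1],[0,5,0,0,1],[0,5,0,0,1],[0,0,0,0,1]]]' 15
for i in 1 2 ; do :; done
python3 -m crank '[[[0,1,0,0,1],[0,1,0,0,1],[0,1,0,0,1],[0,0,0,0,1]]]'
python3 -m crank '[[[0,1,0,0,1],[0,1,0,0,1],[0,0,0,0,1]]]'
```

```text
time: 5.47
position: [0.598, -0.0924, 0.0965]
tool_rot: [-2.365, -2.062, 0.006]
ft_force: [-6.3, 0.4, 6.9]
grip_width: 0.619
grip_force: 15.0
time: 5.8
position: [0.5998, -0.0927, 0.0965]
tool_rot: [-2.364, -2.061, 0.009]
ft_force: [-7.9, -0.1, 10.5]
grip_width: 0.615
grip_force: 15.0
time: 6.05
position: [0.6018, -0.093, 0.0964]
tool_rot: [-2.364, -2.061, 0.009]
ft_force: [-8.1, 0.3, 10.0]
grip_width: 0.619
grip_force: 15.0
```

```bash
python3 - <<'E'
from h import *;import cv2
s=ctrl.get_state();print(s["position"],s["torque"],s["ft_force"])
d=get_image("scene");a=d["pixels"][170:290,240:360,::-1]
cv2.imwrite("pics/s3.png",cv2.resize(a,None,fx=5,fy=5,interpolation=cv2.INTER_CUBIC))
E
```

```text
[ 0.60184647 -0.09296668  0.09643867] [ 2.07659373e-01  1.67808713e+00 -1.10722021e-03] [-8.12700403  0.25656778 10.02553566]
```

View pics/s3.png

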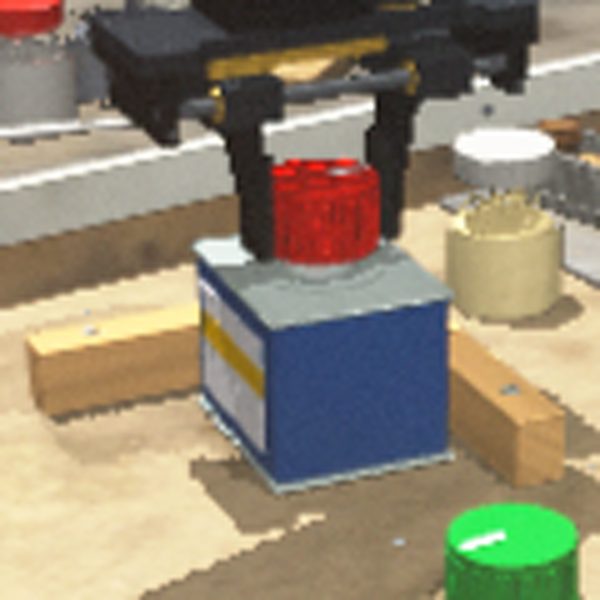

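The crop shows the tin's front edge from (270,330) to (278,490), its right edge from (450,297) to (453,455) and its left edge from (197,250) to (200,400), with the far strip behind the right edge. I'll fit the pose, tilt included.

```bash
cat > fit.py <<'E'
from h import *
from scipy.optimize import least_squares
from scipy.spatial.transform import Rotation as R
K={'fb':(-45,-55,0),'ft':(-45,-55,85),'rb':(45,-55,0),'rt':(45,-55,85),'lb':(-45,55,0),'lt':(-45,55,85)}
def fit(d,obs,off,sc):
    P=np.array([K[k] for k in obs])/1e3;o=np.array([((u-sc/2+.5)/sc+off[0],(v-sc/2+.5)/sc+off[1]) for u,v in obs.values()])
    def res(q):return np.ravel([proj(d,R.from_euler('ZYX',q[3:]).apply(p)+q[:3])-a for p,a in zip(P,o)])
    r=least_squares(res,[.58,-.09,0,-.13,0,0]);q=r.x
    print("xyz",q[:3].round(4),"yaw,pitch,roll",np.degrees(q[3:]).round(2),"resid",np.abs(r.fun).max().round(2))
    r2=least_squares(lambda w:res([w[0],w[1],0,w[2],0,0]),[.58,-.09,-.13]);print("level",r2.x[:2].round(4),np.degrees(r2.x[2]).round(2),np.abs(r2.fun).max().round(2),"corner",(R.from_euler('z',r2.x[2]).apply([.045,.055,0])+[*r2.x[:2],0]).round(4))
E
python3 - <<'E'
from fit import *
d=get_image("scene")
fit(d,dict(fb=(278,490),ft=(270,330),rb=(453,455),rt=(450,297),lb=(200,400),lt=(197,250)),(240,170),5)
E
```

```text
xyz [ 0.6255 -0.0484 -0.0232] yaw,pitch,roll [-9.66 -0.1   0.47] resid 0.62
level [ 0.6004 -0.0924] -10.71 1.77 corner [ 0.6549 -0.0467  0.    ]
```

```bash
python3 -m crank '[[[0,0,0,0,0.05],[0,0,0,0,0.05],[0,0,0,0,0.05],[0,0,0,0,0.05]]]'
python3 -m crank '[[[0,0,0,0,-1],[0,0,0,0,-1],[0,0,0,0,-1],[0,0,-40,0,-1],[0,0,-40,0,-1],[-40,0,-30,0,-1],[-40,0,0,0,-1],[-40,0,0,0,-1],[-40,0,0,0,-1],[-40,0,0,0,-1]]]'
python3 -m crank '[[[-40,0,0,0,-1],[-40,0,0,0,-1],[0,0,0,0,-1]]]'
python3 - <<'E'
from h import *;import cv2
d=get_image("top");a=d["pixels"][170:320,190:340,::-1]
cv2.imwrite("pics/t4.png",cv2.resize(a,None,fx=4,fy=4,interpolation=cv2.INTER_CUBIC))
E
```

```text
time: 6.48
position: [0.6018, -0.093, 0.0965]
tool_rot: [-2.364, -2.061, 0.009]
ft_force: [-7.8, 0.9, 9.6]
grip_width: 0.618
grip_force: 15.0
time: 7.32
position: [0.5785, -0.287, 0.2015]
tool_rot: [2.367, 2.065, -0.0]
ft_force: [0.7, 0.3, 0.2]
grip_width: 0.999
grip_force: 0.0
time: 7.57
position: [0.5631, -0.3766, 0.1999]
tool_rot: [2.38, 2.047, -0.011]
ft_force: [-1.8, -2.2, -1.0]
grip_width: 0.997
grip_force: 0.0
```

View pics/t4.png

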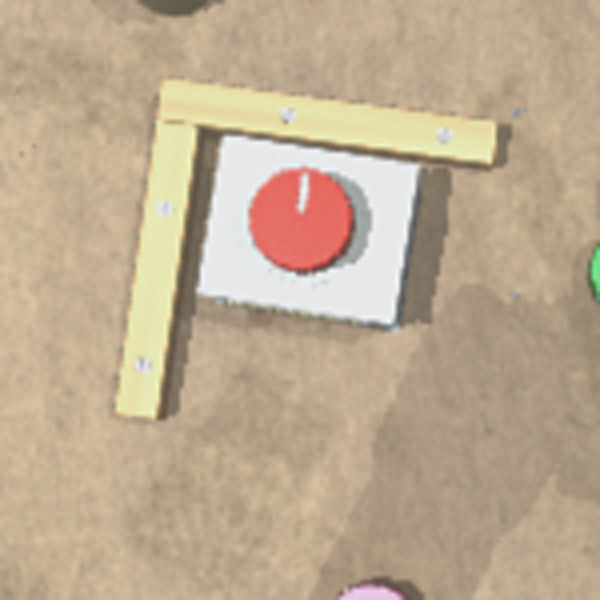

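The tin stands upright near the corner. Lid corners are (222,134), (420,165), (397,327), (199,294), the fence's inner corner is (198,126), and the strip ends are (492,163) and (158,417).

```bash
cat > tf.py <<'E'
from h import *
import cv2
def tin(d):
    a=d["pixels"][170:320,190:340].astype(int)
    m=((a.min(2)>195)&(a.max(2)-a.min(2)<25)).astype(np.uint8)
    r=cv2.resize(m*255,None,fx=4,fy=4,interpolation=cv2.INTER_LINEAR)>127
    n,l,st,_=cv2.connectedComponentsWithStats(r.astype(np.uint8));k=1+st[1:,4].argmax()
    b=cv2.boxPoints(cv2.minAreaRect(np.argwhere(l==k)[:,::-1].astype(np.float32)))
    return b
def w(d,C,z):return np.array([onplane(d,((u-1.5)/4+190,(v-1.5)/4+170),z)[:2] for u,v in C])
E
python3 - <<'E'
from tf import *
d=get_image("top");print("auto",tin(d))
t=w(d,[(222,134),(420,165),(397,327),(199,294)],.085);f=w(d,[(198,126),(492,163),(158,417)],.035)
A=lambda v:np.degrees(np.arctan2(v[1],v[0]))
print("fence",f.round(4),A(f[0]-f[2]),A(f[0]-f[1]))
print("tin",t.round(4),t.mean(0),A(t[0]-t[3]),A(t[1]-t[2]),A(t[0]-t[1]),A(t[3]-t[2]))
th=np.radians(-7.6);Rm=np.array([[np.cos(th),-np.sin(th)],[np.sin(th),np.cos(th)]])
print("tin in fence",((t-f[0])@Rm*1e3).round(1),(t.mean(0)-f[0])@Rm*1e3)
b=tin(d);tb=w(d,b,.085);print(((tb-f[0])@Rm*1e3).round(1))
E
```

```text
auto [[195.27026 293.37836]
 [222.27026 131.37839]
 [419.94592 164.32434]
 [392.94592 326.3243 ]]
fence [[ 0.6616 -0.0257]
 [ 0.6388 -0.1937]
 [ 0.4955 -0.0027]] -7.888815416240285 82.26976972329462
tin [[ 0.6499 -0.0453]
 [ 0.6318 -0.1537]
 [ 0.543  -0.1405]
 [ 0.5621 -0.0326]] [ 0.59667955 -0.09303375] -8.279920172246484 -8.4986915670973 80.53510709683891 79.97483639666376
tin in fence [[  -9.   -21.1]
 [ -12.6 -130.9]
 [-102.4 -129.5]
 [ -97.7  -20. ]] [-55.44222715 -75.35156484]
[[ -97.6  -17.9]
 [  -7.6  -21. ]
 [ -12.3 -130.8]
 [-102.3 -127.2]]
```

The tin is upright but still about 10 mm and 20 mm from the strips, and 1–2° off in yaw. Dragging by the cap tilts it and loads it downwards. So I'll push low at its outer corner instead. With the fingers nearly closed and straddling that corner, pushing diagonally keeps the gripper body clear of the cap.

```bash
python3 -m crank '[[[0,0,0,0.117,0.63],[0,0,0,0.117,0.63],[0,0,0,0.117,0.63],[0,0,0,0.117,0.63],[0,0,0,0.117,0.63],[0,0,0,0.117,0.63],[0,0,0,0,0.63],[0,0,0,0,0.63],[0,0,0,0,0.63]]]' 30
cat > go.py <<'E'
import sys
from h import *
from scipy.spatial.transform import Rotation as R
s=ctrl.get_state();M=R.from_rotvec(s["tool_rot"]).as_matrix()
print("yaw",np.degrees(np.arctan2(M[1,0],M[0,0])),"pos",np.round(s["position"],4),"w",s["grip_width"]*87,"tool mm",(M.T@(np.array([float(x) for x in sys.argv[1:4]])-s["position"])*1e3).round(1),"q7",s["joint_positions"][6].round(2))
E
python3 go.py .517 -.166 .04
```

```text
time: 8.42
position: [0.5686, -0.363, 0.2015]
tool_rot: [-2.93, -1.132, -0.0]
ft_force: [0.7, -0.7, -1.2]
grip_width: 0.403
grip_force: 0.0
yaw 42.245945993695535 pos [ 0.5686 -0.363   0.2015] w 35.01782105897323 tool mm [  94.2 -180.5  161.5] q7 -0.39
```

```bash
python3 -m crank '[[[15,-30,0,0,0.63],[15,-30,0,0,0.63],[16,-30,0,0,0.63],[16,-30,0,0,0.63],[16,-30,0,0,0.63],[16,-30,0,0,0.63],[0,0,0,0,0.63],[0,0,0,0,0.63]]]'
python3 go.py .517 -.166 .04
```

```text
time: 9.08
position: [0.5177, -0.165, 0.2021]
tool_rot: [2.928, 1.135, 0.001]
ft_force: [0.8, -0.6, 0.9]
grip_width: 0.185
grip_force: 0.0
yaw 42.362919135642734 pos [ 0.5177 -0.165   0.2021] w 16.115045316624283 tool mm [-1.200e+00  1.000e-01  1.621e+02] q7 -0.62
```

```bash
python3 -m crank '[[[0,0,35,0,0.63],[0,0,35,0,0.63],[0,0,35,0,0.63],[0,0,30,0,0.63],[0,0,20,0,0.63],[0,0,10,0,0.63],[0,0,0,0,0.63],[0,0,0,0,0.63]]]'
python3 -m crank '[[[6,0,0,0,0.63],[6,0,0,0,0.63],[6,0,0,0,0.63],[6,0,0,0,0.63],[6,0,0,0,0.63],[0,0,0,0,0.63]]]'
python3 -m crank '[[[3,0,0,0,0.63],[3,0,0,0,0.63],[3,0,0,0,0.63],[3,0,0,0,0.63],[0,0,0,0,0.63]]]'
python3 -c "
from bench import get_image;import cv2
a=get_image('scene')['pixels'][170:290,220:380,::-1]
cv2.imwrite('pics/s5.png',cv2.resize(a,None,fx=4,fy=4,interpolation=cv2.INTER_CUBIC))"
```

```text
time: 9.75
position: [0.5179, -0.1683, 0.0369]
tool_rot: [2.933, 1.125, 0.0]
ft_force: [0.4, 0.2, 0.7]
grip_width: 0.184
grip_force: 0.0
time: 10.25
position: [0.5413, -0.1458, 0.037]
tool_rot: [2.932, 1.129, 0.003]
ft_force: [0.9, -0.6, 0.5]
grip_width: 0.187
grip_force: 0.0
time: 10.67
position: [0.5485, -0.1399, 0.0364]
tool_rot: [2.933, 1.125, -0.002]
ft_force: [-1.3, -2.5, -0.2]
grip_width: 0.188
grip_force: 1.6
```

View pics/s5.png

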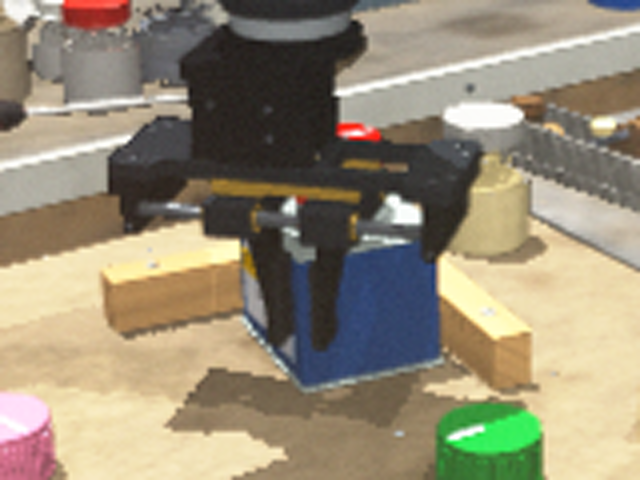

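The fingers straddle the tin's outer corner (crop (300,380)) and push with about 3 N. The cap is clear behind the body. Continuing.

```bash
python3 -m crank '[[[2,0,0,0,0.63],[2,0,0,0,0.63],[2,0,0,0,0.63],[2,0,0,0,0.63],[0,0,0,0,0.63]]]'
python3 -m crank '[[[2,0,0,0,0.63],[2,0,0,0,0.63],[2,0,0,0,0.63],[0,0,0,0,0.63]]]'
```

```text
time: 11.13
position: [0.5551, -0.1334, 0.0365]
tool_rot: [-2.933, -1.126, -0.001]
ft_force: [-1.5, -2.1, -0.7]
grip_width: 0.19
grip_force: 1.3
time: 11.47
position: [0.5586, -0.1306, 0.0364]
tool_rot: [2.933, 1.125, -0.003]
ft_force: [-3.5, -2.8, 0.2]
grip_width: 0.189
grip_force: 2.8
```

The x strip is reached. Now sliding mainly along fence +y.

```bash
python3 -m crank '[[[1.6,-1.2,0,0,0.63],[1.6,-1.2,0,0,0.63],[1.6,-1.2,0,0,0.63],[0,0,0,0,0.63]]]'
python3 -m crank '[[[1.6,-1.2,0,0,0.63],[1.6,-1.2,0,0,0.63],[0,0,0,0,0.63]]]'
```

```text
time: 11.8
position: [0.5594, -0.1254, 0.0364]
tool_rot: [2.933, 1.124, -0.004]
ft_force: [-4.3, -5.7, 2.4]
grip_width: 0.184
grip_force: 4.3
time: 12.05
position: [0.5594, -0.1253, 0.0364]
tool_rot: [2.931, 1.119, -0.008]
ft_force: [-6.7, -11.2, 1.2]
grip_width: 0.186
grip_force: 7.1
```

Stopped against both strips. Back off, clear the view and check from above.

```bash
python3 -m crank '[[[-5,0,0,0,0.63],[-20,0,0,0,0.63],[-20,0,0,0,0.63],[0,0,-35,0,-1],[0,0,-40,0,-1],[0,0,-40,0,-1],[0,0,-40,0,-1],[0,0,0,-0.12,-1],[-20,30,0,-0.12,-1],[-20,30,0,-0.12,-1]]]'
python3 -m crank '[[[-30,20,0,-0.12,-1],[-40,5,0,-0.12,-1],[-40,0,0,-0.1,-1],[-40,0,0,0,-1],[-20,0,0,0,-1],[0,0,0,0,-1],[0,0,0,0,-1]]]'
python3 - <<'E'
from tf import *
d=get_image("top");a=d["pixels"][170:320,190:340,::-1]
cv2.imwrite("pics/t6.png",cv2.resize(a,None,fx=4,fy=4,interpolation=cv2.INTER_CUBIC));print(tin(d))
E
```

```text
time: 12.88
position: [0.553, -0.216, 0.1941]
tool_rot: [2.671, 1.647, 0.007]
ft_force: [1.3, -0.3, 0.2]
grip_width: 0.63
grip_force: 0.0
time: 13.47
position: [0.5282, -0.3924, 0.1913]
tool_rot: [2.371, 2.061, 0.003]
ft_force: [0.2, 0.8, -0.6]
grip_width: 0.995
grip_force: 0.0
[[146.91481 271.62476]
 [169.09535 108.96754]
 [385.48077 138.47461]
 [363.30023 301.13184]]
```

View pics/t6.png

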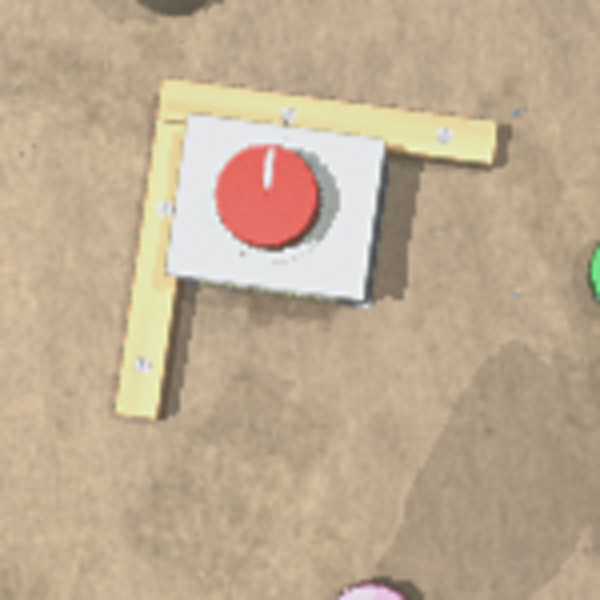

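The tin sits in the corner with its lid overlapping both strips in perspective. Lid corners are (187,116), (387,143), (369,302), (168,273), and the cap centre is (267,196).

```bash
python3 - <<'E'
from tf import *
d=get_image("top")
t=w(d,[(187,116),(387,143),(369,302),(168,273)],.085);f0=np.array([.6613,-.0254])
A=lambda v:np.degrees(np.arctan2(v[1],v[0]))
print(t.mean(0),A(t[0]-t[3]),A(t[1]-t[2]),A(t[0]-t[1]),A(t[3]-t[2]))
th=np.radians(-7.6);Rm=np.array([[np.cos(th),-np.sin(th)],[np.sin(th),np.cos(th)]])
print(((t-f0)@Rm*1e3).round(1),(t.mean(0)-f0)@Rm*1e3,w(d,[(267,196)],.13))
E
python3 go.py .611 -.075 .2
```

```text
[ 0.60864632 -0.07573007] -6.948561589485365 -6.829615313497967 81.75146348071277 81.22793230448721
[[  -1.2   -1. ]
 [  -2.5 -111.6]
 [ -90.4 -112.8]
 [ -88.1   -2. ]] [-45.53467743 -56.85172965] [[ 0.61050937 -0.07427484]]
yaw 82.25462002960369 pos [ 0.5293 -0.3895  0.1917] w 87.31248189611348 tool mm [322.6  38.6  -7.6] q7 0.37
```

Within measurement error the tin is flush: centre (-45.5,-57), yaw about -7.7°, and the push stopped hard on both axes. Now to the cap.

```bash
python3 -m crank '[[[36,4,0,0,-1],[36,4,0,0,-1],[36,4,0,0,-1],[36,4,0,0,-1],[36,4,0,0,-1],[36,4,0,0,-1],[36,4,0,0,-1],[36,4,0,0,-1],[36,6,0,0,-1],[0,0,0,0,-1]]]'
python3 -m crank '[[[0,0,0,0,-1],[0,0,0,0,-1]]]'
python3 go.py .6105 -.074 .097
```

```text
time: 14.4
position: [0.6113, -0.0618, 0.1927]
tool_rot: [-2.35, -2.08, -0.011]
ft_force: [0.5, 1.9, 0.1]
grip_width: 1.001
grip_force: 0.0
time: 14.57
position: [0.6097, -0.0746, 0.1918]
tool_rot: [2.366, 2.066, 0.0]
ft_force: [-0.5, -1.6, -0.1]
grip_width: 1.0
grip_force: 0.0
yaw 82.26972862169615 pos [ 0.6097 -0.0746  0.1918] w 87.02227134550503 tool mm [ 0.8  0.7 94.8] q7 -0.17
```

```bash
python3 -m crank '[[[0.8,0.7,25,0,-1],[0,0,25,0,-1],[0,0,25,0,-1],[0,0,14,0,-1],[0,0,5,0,-1],[0,0,0,0,-1],[0,0,0,0,-1]]]'
python3 -m crank '[[[0,0,0,0,0.1],[0,0,0,0,0.1],[0,0,0,0,0.15],[0,0,0,0,0.2],[0,0,0,0,0.25],[0,0,0,0,0.3],[0,0,0,0,0.4],[0,0,0,0,1],[0,0,0,0,1],[0,0,0,0,1]]]' 15
python3 go.py .6105 -.074 .097
```

```text
time: 15.15
position: [0.6112, -0.076, 0.0985]
tool_rot: [2.369, 2.062, 0.001]
ft_force: [0.5, 0.2, -0.3]
grip_width: 0.999
grip_force: 0.0
time: 15.98
position: [0.6117, -0.0758, 0.0982]
tool_rot: [2.368, 2.062, 0.003]
ft_force: [3.2, -0.2, 2.2]
grip_width: 0.619
grip_force: 15.0
yaw 82.08643414425488 pos [ 0.6117 -0.0758  0.0982] w 53.81570169632477 tool mm [ 1.6 -1.4  1.2] q7 -0.21
```

```bash
python3 -m crank '[[[0.5,0.7,0,0,1],[0.5,0.7,0,0,1],[0,0,0,0,1],[0,0,0,0,1]]]' 40
```

```text
time: 16.32
position: [0.6122, -0.0757, 0.0979]
tool_rot: [2.369, 2.061, -0.001]
ft_force: [2.5, -3.4, 4.3]
grip_width: 0.615
grip_force: 40.0
```

```bash
python3 -m crank '[[[0,0.8,0,0,1],[0,0.8,0,0,1],[0,0,0,0,1],[0,0,0,0,1]]]' 40
```

```text
time: 16.65
position: [0.6124, -0.0758, 0.0976]
tool_rot: [-2.369, -2.062, 0.005]
ft_force: [-1.7, -3.5, 6.5]
grip_width: 0.615
grip_force: 40.0
```

```bash
python3 -m crank '[[[0,0,1,0,1],[0,0,1,0,1],[0,0,1,0,1],[0,0,1,0,1],[0,0,0,0,1],[0,0,0,0,1]]]' 50
python3 -m crank '[[[0,0,1,0,1],[0,0,1,0,1],[0,0,0,0,1],[0,0,0,0,1]]]'
```

```text
time: 17.15
position: [0.6124, -0.0757, 0.0942]
tool_rot: [-2.369, -2.062, 0.005]
ft_force: [-2.2, -2.9, 9.4]
grip_width: 0.616
grip_force: 50.0
time: 17.48
position: [0.6124, -0.0758, 0.0926]
tool_rot: [-2.369, -2.062, 0.005]
ft_force: [-3.2, -3.9, 12.1]
grip_width: 0.616
grip_force: 50.0
```

```bash
python3 -m crank '[[[0,0,0.8,0,1],[0,0,0,0,1],[0,0,0,-0.03,1],[0,0,0,-0.06,1],[0,0,0,-0.06,1],[0,0,0,-0.06,1],[0,0,0,0,1]]]'
python3 go.py .6105 -.074 .097
```

```text
time: 18.07
position: [0.6124, -0.0743, 0.0919]
tool_rot: [-2.135, -2.302, 0.003]
ft_force: [-4.5, -2.1, 13.6]
grip_width: 0.612
grip_force: 50.0
yaw 94.29291827114464 pos [ 0.6124 -0.0743  0.0919] w 53.2007783441786 tool mm [ 0.4 -1.9 -5.1] q7 -0.01
```

```bash
python3 -m crank '[[[0,0,0,-0.08,1],[0,0,0,-0.08,1],[0,0,0,-0.08,1],[0,0,0,-0.08,1],[0,0,0,-0.08,1],[0,0,0,-0.08,1],[0,0,0,-0.08,1],[0,0,0,0,1]]]'
python3 - <<'E'
from h import *;import cv2
s=ctrl.get_state();print(s["torque"])
a=get_image("scene")["pixels"][170:270,240:380,::-1]
cv2.imwrite("pics/s7.png",cv2.resize(a,None,fx=5,fy=5,interpolation=cv2.INTER_CUBIC))
E
```

```text
time: 18.73
position: [0.6117, -0.0737, 0.0919]
tool_rot: [-1.413, -2.801, 0.003]
ft_force: [-5.3, -1.8, 13.0]
grip_width: 0.613
grip_force: 50.0
[-0.19013838  1.17470876  0.1446987 ]
```

View pics/s7.png

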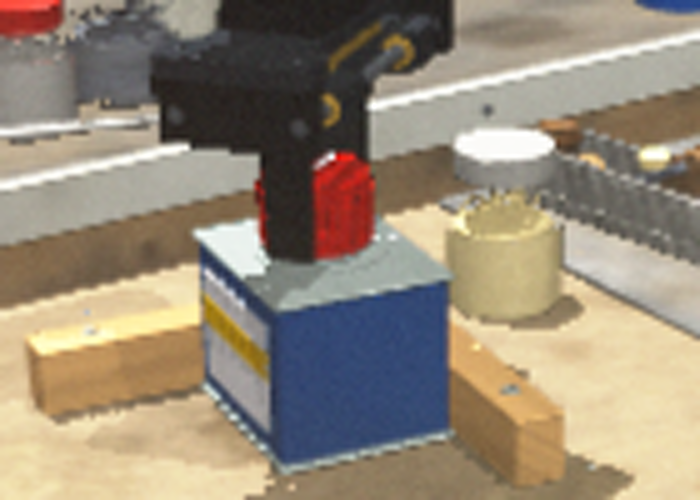

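The crop shows the tin square in the fence. The cap is pressed near the lid, and its pointer (325,158) is turning with the gripper. Finishing the quarter turn.

```bash
python3 -m crank '[[[0,0,0,-0.08,1],[0,0,0,-0.08,1],[0,0,0,-0.08,1],[0,0,0,-0.08,1],[0,0,0,-0.08,1],[0,0,0,-0.08,1],[0,0,0,-0.08,1],[0,0,0,-0.08,1],[0,0,0,-0.08,1],[0,0,0,0,1]]]'
python3 -m crank '[[[0,0,0,-0.06,1],[0,0,0,0,1],[0,0,0,0,1]]]'
python3 go.py .6105 -.074 .097
```

```text
time: 19.62
position: [0.6127, -0.0743, 0.092]
tool_rot: [-0.337, -3.121, 0.001]
ft_force: [-4.0, -1.8, 12.9]
grip_width: 0.614
grip_force: 50.0
time: 19.87
position: [0.6128, -0.0743, 0.092]
tool_rot: [-0.248, -3.13, 0.001]
ft_force: [-3.1, -2.7, 12.0]
grip_width: 0.618
grip_force: 50.0
yaw 170.95707451216325 pos [ 0.6128 -0.0743  0.092 ] w 53.79166786758987 tool mm [ 2.4 -0.1 -5. ] q7 1.24
```

```bash
python3 -m crank '[[[0,0,-2,0,1],[0,0,-2,0,1],[0,0,-2,0,1],[0,0,-2,0,1],[0,0,-2,0,1],[0,0,-2,0,1],[0,0,0,0,1]]]'
python3 -m crank '[[[0,0,-5,0,1],[0,0,-5,0,1],[0,0,-5,0,1],[0,0,0,0,1]]]'
```

```text
time: 20.45
position: [0.6125, -0.0743, 0.102]
tool_rot: [-0.248, -3.129, -0.001]
ft_force: [-0.7, -0.2, 0.3]
grip_width: 0.613
grip_force: 50.0
time: 20.78
position: [0.6144, -0.0746, 0.1191]
tool_rot: [0.249, 3.13, 0.0]
ft_force: [-0.0, -0.4, 0.1]
grip_width: 0.612
grip_force: 50.0
```

```bash
python3 -m crank '[[[0,0,-8,0,1],[0,0,-8,0,1],[0,0,-8,0,1],[0,0,-8,0,1],[0,0,-8,0,1],[0,0,0,0,1],[0,0,0,0,1],[0,0,0,0,1]]]'
python3 - <<'E'
from fit import *;import cv2
d=get_image("scene");a=d["pixels"].astype(int)[130:280,200:380]
m=((a[...,0]>120)&(a[...,1]<70)&(a[...,2]<70)).astype(np.uint8)
n,l,s,c=cv2.connectedComponentsWithStats(m)
for k in range(1,n):
    if s[k,4]>40:print("red",s[k]+[200,130,0,0,0],c[k]+[200,130])
print("pred cap",proj(d,[.6144,-.0746,.1775]),"if still on tin",proj(d,[.611,-.0745,.113]))
b=((a[...,2]>a[...,0]+35)&(a[...,2]>60)).astype(np.uint8);n,l,s,c=cv2.connectedComponentsWithStats(b)
k=1+s[1:,4].argmax();h=cv2.approxPolyDP(cv2.convexHull(np.argwhere(l==k)[:,::-1]),4,True)[:,0]+[200,130]
print("blue",h.tolist())
R0=R.from_euler('z',np.radians(-7.65))
for k,v in K.items():print(k,proj(d,R0.apply(np.array(v)/1e3-[.045,.055,0])+[.6613,-.0254,0]).round(1))
E
```

```text
time: 21.45
position: [0.6135, -0.0751, 0.1575]
tool_rot: [-0.249, -3.131, 0.0]
ft_force: [-0.7, 0.5, -0.8]
grip_width: 0.611
grip_force: 50.0
red [236 170  16   7  73] [243.19178082 173.45205479]
red [291 174  13  20 230] [297.2826087 183.9      ]
red [200 195  20  10 149] [209.82550336 199.83221477]
pred cap [303.63881588 181.64107669] if still on tin [303.1704528  208.37041182]
blue [[328, 255], [297, 262], [292, 233], [328, 227]]
fb [295.5 265.1]
ft [294.1 231.1]
rb [330.4 257.1]
rt [330.2 224. ]
lb [278.5 247.1]
lt [276.7 215.3]
```

```bash
python3 -c "
from bench import job;print(job.close_job())"
```

```text
the job is handed in; nothing more can be done
None
```

The job is handed in at about 21 s: by force and camera checks the tin stands flush in the fence corner, and the red cap was pressed, twisted about 89° anticlockwise, lifted about 6 cm and is still held above the tin; I kept clear of the jar, tape measure and chisel but did not re-measure them.

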